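Set and wedge the prop leg of a drying stand

ROBOT

A 6-joint arm with a two-finger parallel gripper is mounted at the origin on the work surface. World frame = base frame: x ahead of the robot, y to its left, z up, the work surface at z = 0. Lengths are in m, angles in rad, forces in N, time in s.
With the tool pointing down it reaches from about 0.275 to 0.85 m from the base axis. Payload 5.2 kg.
Tool frame: the origin (TCP) lies at the very end of the fingers, on their centre line; the grasp point (between the pads) lies 19 mm behind it; x points along the fingers, y is the direction in which the jaws open and shut, and the axes are right-handed (so a half turn about x gives the same grasp; the last joint's range is limited). The gripper opens to 85 mm and grips with 20 to 120 N. Pads are 22 mm wide; open, the fingers measure 114 mm over their backs; the gripper's body (76 mm by 85 mm) begins 54 mm behind the grasp point. The pads swing forward as they close: fully open they stand 13 mm farther back than shut.
Start: joints at [-1.348, 0.259, 1.535, -0, 1.348, -0.203], TCP at [0.227, -0.501, 0.231] pointing down, gripper open.
Joint ranges: [-3.14, 3.14], [-0.91, 2.08], [0.19, 2.58], [-1.22, 4.36], [0.22, 2.71], [-3.12, 3.12]. Speed limits (rad/s): [2.57, 2.57, 3.14, 3.14, 3.14, 3.14].

INTERFACE

Orientations are given as a rotation vector (axis times angle).
In Python, from bench import ctrl, vision gives the robot as it stands.
- The arm moves only by the shell command python3 -m handwheel 'ROWS' [FORCE]. ROWS is JSON, a list of rows, each a list of 3 entries, a list of its own where there are three numbers: the turn, a rotation vector about the world's x, y, z in rad, then the shift along the world's x, y, z in cm, then the finger opening in cm, from 0 to 8.54. In form: [[[wx, wy, wz], [tx, ty, tz], jaw], ...]. A call has 1 to 5 rows; each row shifts and turns the commanded pose from where the row before left it; what a row does not reach is not made up. A row lasts 1/10 s, in which the tool goes at most 50 mm and 8.59 degrees, less where a joint would pass 70% of its speed; a pose out of reach is approached as far as the arm can. A call with a gripper value outside its range is refused whole. The fingers move at their own pace and stop on an object; FORCE is the grip in N (left out, the last holds). Time passes only in rows, so rows that do not move let the fingers close. It gives the time, the measured TCP pose, the force and the opening at its end, in the units of the state.
- ctrl.read_state(): the state, without advancing time (a new reading comes with each control period).
- vision.snapshot(name): name is "scene" or "top"; returns a dict with "pixels" (384x512x3 uint8, blue, green, red), "fovy" (degrees; the focal length in pixels is half the picture's height over the tangent of half this angle, whatever the lens; pixels are square), "cx", "cy" (the principal point, pixels), "cam_to_world" (4x4, takes a point from camera to world coordinates). Camera axes: x right, y down, z forward; pixel columns grow to the right and rows downward; lengths in m; the calibration is good to about 2 mm. A picture is of the moment at which its call begins. There is no depth.
- ctrl.hand_in(): hands the job in, once; it reports no verdict.
Trained networks look in the newest picture that a camera, given by its name, has taken for a name from the list of things; names that differ only in an ending like _2 or _b are one class to them, and where a whole thing is asked for, a point or a joint stands for the part that bears it (a point fixed in the world has none). Each returns a list of dicts, best first, with "confidence" (0 to 1); they miss things now and then, are a little off and sometimes report something else, mostly with a low value. They report only what shows in the picture. A call takes as long as a camera call.
- vision.look_for(camera, query): "location" ([x, y, z] in m, in world coordinates, good to about 4 mm: the middle of the surface that is visible of it).
- vision.landmark_of(camera, query): "location" ([x, y, z] in m, in world coordinates, good to about 4 mm: a listed point, or the origin of a listed thing).
The state is a dict: "time_s": time; "q": joint angles; "joint_vel": joint speeds; "joint_efforts": joint torques, N m; "tcp_pos": TCP position; "orientation": TCP orientation; "contact_force": force on the tool from outside, world axes, zero at the start; "torque": the same for the moment, N m; "gripper_width": finger opening in m.
Only numpy, scipy, OpenCV 4.12 (cv2) and the standard library are available. Lean on these libraries where they do the work, as an engineer would, in place of code of your own. Each camera call takes 0.05 s, during which the arm holds its last target. There are 200 camera calls.

TASK

Swing the stand's folded prop leg out by pushing it until it meets its stop, and hold it pressed firmly but gently against the stop (about 10 N, for a second). Then push the wedge in by its knob until it bites firmly on the leg (about 10 N again), locking it there, and let go. Never push the leg or the wedge with more than 20 N, and leave the other things on the bench where they are.

Things in the scene. Friction and masses are not known exactly. Their poses are not given: they have to be found in the camera images.
- stand: drying stand screwed to the bench: green drawer front upright on an 8 mm plywood sole, with a pivoted prop leg, a stop block and a locking wedge. Origin: on the bench, on the leg's upright pivot line. x runs along the drawer front, y out of its back face along the 84 mm wide sole arm (x -35 to 49 mm, to y = 310 mm), z up. Two steel wedge guides at y 187 to 307 mm are 20 mm high.
- front_end (a point): top corner of the drawer front where the folded leg passes it: stand x 70, y -12, z 113 mm. The front is 200 x 18 x 105 mm: stand x -130 to 70, y -30 to -12 mm (its batten and sole reach y -72 mm). The folded leg overhangs this end and can be pushed there from behind.
- leg (a joint): swing of the prop leg, rad: 0 folded along the stand's x axis, growing counter-clockwise from above. Stop: a rubber-faced block 60 to 120 mm from the pivot, 53 mm high, set by hand so that the leg meets it anywhere from 1.53 to 1.61 rad (along the stand's y). Wooden bar 18 mm thick, 12 to 52 mm above the bench (to 102 mm nearer than 120 mm to the pivot). Stays where left; 2 N moves it.
- leg_toe (a point): middle of the free end face of the prop leg, 180 mm from the pivot, 32 mm above the bench
- leg_edge (a point): the leg's lower end edge on which the wedge bears: 180 mm from the pivot, on the leg's side away from the stop, 20 mm above the bench
- wedge (a joint): slide of the dark wooden locking wedge, m: 0 drawn back, 0.050 its travel's end; it moves against the stand's y axis, towards the pivot, with about 2.5 N of friction. Its slanted face (0.4 rad to the travel) runs in beside the leg's end and jams the leg against the stop after 14 to 44 mm of travel, depending on where the stop is. Stays where left. Its body is 10 to 30 mm above the bench.
- wedge_knob (a point): centre of the top of the wedge's upright round steel knob: 15 mm diameter, 30 to 72 mm above the bench; at wedge 0 it stands at stand x 16, y 264 mm and moves with the wedge. The wedge ends 20 mm outside it.
- glue: white plastic glue bottle, 52 mm across, 140 mm tall; bystander, origin at the centre of its underside
- tape: black tape measure case, 65 x 34 x 62 mm; bystander, origin at the centre of its underside
- screwdriver: black-handled screwdriver, 190 mm long, lying; bystander, origin at the centre of its underside
- fitbox: red flat fittings box with clear lid, 130 x 190 x 42 mm; bystander, origin at the centre of its underside
- magnifier: black round magnifying glass, 68 mm across, handle 85 mm; bystander, origin at the centre of its underside
- offcut: white chipboard offcut, 160 x 70 x 16 mm; bystander, origin at the centre of its underside

How it is judged:
By the outcome, as a careful person would: the job done as asked, in the order asked, and still so for the second after the job is handed in, with the robot touching nothing.
It also fails if it takes over 64 s, if anything falls off the work surface, if the arm or the gripper's body presses on something with over 40 N, if the wrist force passes 120 N, or if a joint passes its speed limit or range.

## Working session

There is one attempt and no reset: what is moved stays moved. The work goes in short steps, Python scripts to look and compute and a shell command to move; the robot and the scene stay as the last step left them, time stands still between calls to the robot, and variables do not carry over. Pictures are saved under pics/ and viewed, about 8 in all and at most 12, crops included, and the job is handed in when it is done.

```bash
mkdir -p pics
python3 - <<'E'
from bench import ctrl, vision
import cv2
s=ctrl.read_state(); print({k:(v if not hasattr(v,'tolist') else v.tolist()) for k,v in s.items()})
for c in ("scene","top"):
    d=vision.snapshot(c); cv2.imwrite(f"pics/{c}0.png",d["pixels"])
    print(c,d["fovy"],d["cx"],d["cy"],d["cam_to_world"])
    for q in ["stand","front_end","leg_toe","leg_edge","wedge_knob","glue","tape","screwdriver","fitbox","magnifier","offcut"]:
        r=vision.landmark_of(c,q); print(q,[( [round(float(x),3) for x in a["location"]],round(a["confidence"],2)) for a in r[:2]])
E
```

```text
{'time_s': 0.0, 'q': [-1.3477872227416652, 0.25935462897156836, 1.5361138443091353, 5.043138535932341e-06, 1.34802068945019, -0.2028099558553335], 'joint_vel': [0.0019462841258244693, -0.0025196443114509325, -0.0012251100031582026, 0.0009362299903932214, -0.0008703760722102923, 0.0010823469660548321], 'joint_efforts': [-0.0008759195225138683, -44.60325479507446, -29.05660629272461, -0.00022767868358641863, 0.011764511873479933, 9.395124891398154e-06], 'tcp_pos': [0.22708080972611797, -0.5003305924636408, 0.23045611052341655], 'orientation': [1.9869990416148462, 0.43149111254663625, -1.9870279830399633], 'contact_force': [-0.15621162708689773, -0.24292792893177984, 0.6263957612735475], 'torque': [0.00927648315973116, 0.002598410003947957, -0.037617039646497034], 'gripper_width': 0.08539693640611583}
scene 49.91517663515106 257.48358246114356 188.57897351929483 [[ 0.49434823  0.45358245 -0.74154083  1.36856127]
 [ 0.86920575 -0.26780581  0.41564577 -0.46835979]
 [-0.01005931 -0.8500253  -0.5266458   0.68685707]
 [ 0.          0.          0.          1.        ]]
stand [([0.537, -0.171,
[... 657 characters left out ...]
1023741 -0.02842179]
 [-0.01345331 -0.12184452 -0.99245802  1.12018402]
 [ 0.          0.          0.          1.        ]]
stand [([0.601, -0.321, -0.002], 0.68), ([0.541, -0.17, -0.005], 0.66)]
front_end [([0.606, -0.188, 0.114], 0.87)]
leg_toe [([0.719, -0.166, 0.029], 0.73)]
leg_edge [([0.717, -0.177, 0.018], 0.71)]
wedge_knob [([0.579, 0.087, 0.069], 0.88), ([0.745, 0.047, -0.004], 0.29)]
glue [([0.453, -0.134, -0.002], 0.78)]
tape [([0.746, 0.05, -0.003], 0.86), ([0.408, 0.345, 0.001], 0.41)]
screwdriver [([0.598, -0.322, -0.001], 0.51)]
fitbox [([0.676, 0.438, 0.001], 0.82)]
magnifier [([0.403, 0.344, 0.0], 0.71), ([0.719, -0.173, 0.017], 0.42)]
offcut [([0.42, -0.436, -0.002], 0.75)]
```

View pics/scene0.png

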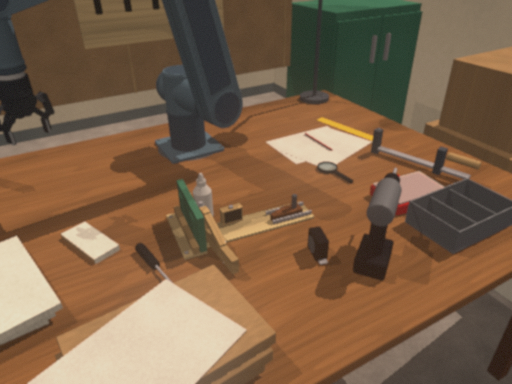

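View pics/top0.png

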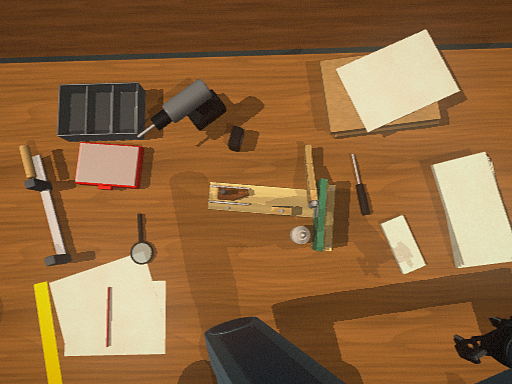

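Run:
```python
import cv2
a=cv2.imread("pics/top0.png")[130:270,190:360]
b=cv2.imread("pics/scene0.png")[165:285,155:335]
cv2.imwrite("pics/crop0.png",cv2.resize(a,None,fx=4.5,fy=4.2,interpolation=cv2.INTER_CUBIC)[:590])
```

```text
(no output)
```

View pics/crop0.png

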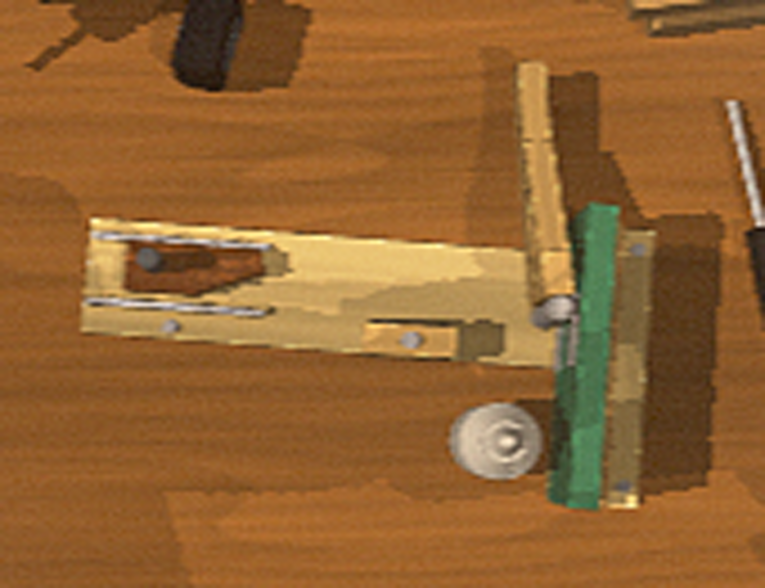

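```bash
cat > h.py <<'E'
import numpy as np
from scipy.optimize import least_squares
F=55.31202080310735; cx,cy=258.926,188.464
T=np.array([[-0.02553027,-0.99218241,0.12215676,0.45726121],[-0.99958352,0.02698113,0.01023741,-0.02842179],[-0.01345331,-0.12184452,-0.99245802,1.12018402],[0,0,0,1]])
f=192/np.tan(np.radians(F/2))
def bp(u,v,z):
    d=T[:3,:3]@[(u-cx)/f,(v-cy)/f,1]; return T[:3,3]+d*(z-T[2,3])/d[2]
def crop(u,v,z): return bp(190+u/4.5-.5,130+v/4.2-.5,z)
def W(p,x,y): c,s=np.cos(p[2]),np.sin(p[2]); return np.array([p[0]+c*x-s*y,p[1]+s*x+c*y])
E
python3 - <<'E'
from h import *
obs=[((.049,.310),crop(92,218,.008)),((-.035,.310),crop(83,330,.008)),((.07,-.012),crop(580,212,.113)),((.07,-.03),crop(620,205,.113)),((-.13,-.012),crop(550,500,.113)),((-.13,-.03),crop(600,508,.113)),
((.016,.264),(.581,.0865)),((.07,-.012),(.603,-.1895)),((0,0),(.539,-.1705))]
r=least_squares(lambda p:np.concatenate([W(p,*a)-np.array(b[:2]) for a,b in obs]),[.54,-.17,-.1],loss='soft_l1',f_scale=.003)
print(r.x);print((r.fun.reshape(-1,2)*1e3).round(1))
p=r.x
print('toe',crop(533,65,.052),'knob',crop(148,258,.072),W(p,.016,.264))
q=np.array([.718,-.1655])-p[:2];print('leg',np.arctan2(q[1],q[0])-p[2],np.hypot(*q))
for n,a in dict(frontend=(.07,-.012),stopend=(0,.18)).items():print(n,W(p,*a))
E
```

```text
[ 0.53784993 -0.17010309 -0.11013185]
[[  0.5  -0.3]
 [ -1.1   2.1]
 [  5.7  -6.3]
 [ -0.3   0.6]
 [ -6.  -10.9]
 [ -2.2   1. ]
 [  1.8   4. ]
 [  3.1  -0.2]
 [ -1.2   0.4]]
toe [ 0.71510275 -0.16654845  0.052     ] knob [0.58198269 0.0879209  0.072     ] [0.58276906 0.09053895]
leg 0.13567771355820507 0.1802088712528705
frontend [ 0.60610693 -0.18972404]
stopend [0.55763361 0.0088064 ]
```

```bash
python3 - <<'E'
from bench import ctrl
from scipy.spatial.transform import Rotation as R
import numpy as np
M=R.from_rotvec(ctrl.read_state()['orientation']).as_matrix();print(M.round(3), 'tool y yaw',np.arctan2(M[1,1],M[0,1]))
E
python3 -m handwheel '[[[0,0,0],[4,2.4,0],0],[[0,0,0],[4,2.4,0],0],[[0,0,0],[4,2.4,0],0],[[0,0,0],[4,2.4,0],0],[[0,0,0],[4,2.4,0],0]]' 20
```

```text
[[-0.     0.413 -0.911]
 [ 0.    -0.911 -0.413]
 [-1.    -0.     0.   ]] tool y yaw -1.144975227028348
time_s: 1.7
tcp_pos: [0.4286, -0.3798, 0.2315]
orientation: [1.986, 0.429, -1.986]
contact_force: [0.2, -1.5, -0.4]
gripper_width: 0.0125
```

```bash
python3 -m handwheel '[[[0,0,0.146],[3.4,2,0],0],[[0,0,0.146],[3.4,2,0],0],[[0,0,0.146],[3.4,2,0],0],[[0,0,0.146],[3.4,2,0],0]]' >/dev/null
python3 -m handwheel '[[[0,0,0.146],[3.4,2,0],0],[[0,0,0.146],[3.4,2,0],0],[[0,0,0.146],[3.4,2,0],0],[[0,0,0.146],[3.1,2,0],0],[[0,0,0],[0,0,-2],0]]'
python3 -m handwheel '[[[0,0,0],[0,0,-3.6],0],[[0,0,0],[0,0,-3.6],0],[[0,0,0],[0,0,-3.6],0],[[0,0,0],[0,0,-3.6],0],[[0,0,0],[0,0,0],0]]'
```

```text
time_s: 2.6
tcp_pos: [0.7012, -0.2177, 0.2135]
orientation: [1.188, 1.218, -1.181]
contact_force: [0.7, -0.8, -0.3]
gripper_width: -0.0002
time_s: 3.1
tcp_pos: [0.6922, -0.219, 0.0605]
orientation: [1.191, 1.232, -1.198]
contact_force: [0.2, 1.0, -1.0]
gripper_width: -0.0001
```

```bash
python3 -m handwheel '[[[0,0,0],[0.3,0,-2.4],0],[[0,0,0],[0,0.6,0],0],[[0,0,0],[0,0.6,0],0],[[0,0,0],[0,0.5,0],0],[[0,0,0],[0,0,0],0]]'
python3 - <<'E'
from bench import vision
import cv2
d=vision.snapshot("scene"); cv2.imwrite("pics/s1.png",cv2.resize(d["pixels"][130:290,140:350],None,fx=3.6,fy=3.6,interpolation=cv2.INTER_CUBIC))
E
```

```text
time_s: 3.6
tcp_pos: [0.7001, -0.203, 0.0455]
orientation: [1.192, 1.218, -1.19]
contact_force: [0.0, -0.5, -0.8]
gripper_width: -0.0
```

View pics/s1.png

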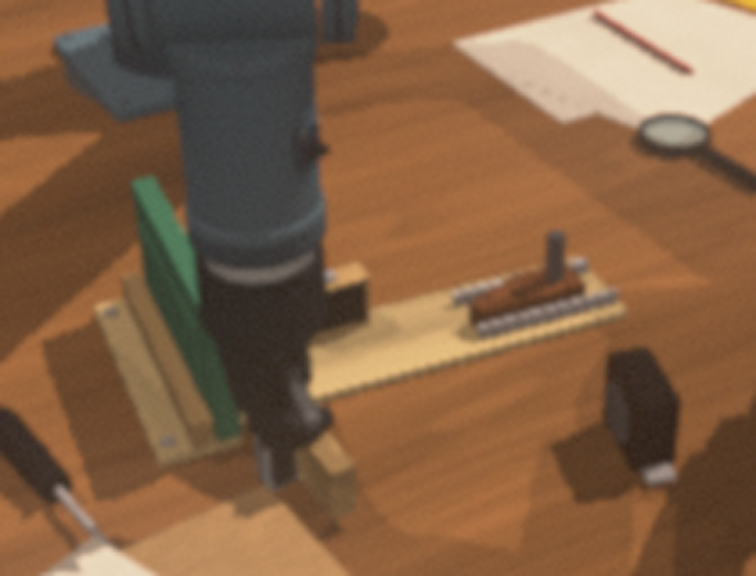

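```bash
python3 -m handwheel '[[[0,0,0],[0,0,-1],0],[[0,0,0],[0,0.4,0],0],[[0,0,0],[0,0.3,0],0],[[0,0,0],[0,0.3,0],0],[[0,0,0],[0,0.3,0],0]]'
python3 - <<'E'
import numpy as np
O=np.array([.5375,-.171]);P=lambda t:O+.16*np.array([np.cos(t),np.sin(t)])+.02*np.array([np.sin(t),-np.cos(t)])
ts=np.r_[.05:1.5:.07]
for t,n in zip(ts,ts[1:]): print(round(n,2),P(n).round(4),((P(n)-P(t))*100).round(2))
E
```

```text
time_s: 4.15
tcp_pos: [0.6993, -0.1906, 0.0333]
orientation: [1.192, 1.22, -1.192]
contact_force: [0.5, -1.4, -1.2]
gripper_width: -0.0001
0.12 [ 0.6987 -0.1717] [0.04 1.13]
0.19 [ 0.6984 -0.1604] [-0.03  1.13]
0.26 [ 0.6973 -0.1492] [-0.11  1.12]
0.33 [ 0.6953 -0.1381] [-0.19  1.11]
0.4 [ 0.6927 -0.1271] [-0.27  1.1 ]
0.47 [ 0.6892 -0.1164] [-0.34  1.07]
0.54 [ 0.685  -0.1059] [-0.42  1.05]
0.61 [ 0.6801 -0.0957] [-0.49  1.02]
0.68 [ 0.6745 -0.0859] [-0.56  0.98]
0.75 [ 0.6682 -0.0766] [-0.63  0.94]
0.82 [ 0.6613 -0.0677] [-0.69  0.89]
0.89 [ 0.6537 -0.0593] [-0.75  0.84]
0.96 [ 0.6456 -0.0514] [-0.81  0.79]
1.03 [ 0.637  -0.0441] [-0.86  0.73]
1.1 [ 0.6279 -0.0375] [-0.91  0.66]
1.17 [ 0.6183 -0.0315] [-0.96  0.6 ]
1.24 [ 0.6084 -0.0262] [-1.    0.53]
1.31 [ 0.5981 -0.0216] [-1.03  0.46]
1.38 [ 0.5875 -0.0177] [-1.06  0.39]
1.45 [ 0.5766 -0.0146] [-1.08  0.31]
```

```bash
python3 -m handwheel '[[[0,0,0.03],[0,0.4,0],0],[[0,0,0.03],[0,0.5,0],0],[[0,0,0.06],[0,0.9,0],0],[[0,0,0.07],[0,1.1,0],0],[[0,0,0.07],[-0.1,1.1,0],0]]'
python3 -m handwheel '[[[0,0,0.07],[-0.2,1.1,0],0],[[0,0,0.07],[-0.3,1.1,0],0],[[0,0,0.07],[-0.3,1.1,0],0],[[0,0,0],[0,0,0],0]]'
```

```text
time_s: 4.65
tcp_pos: [0.6989, -0.1512, 0.0336]
orientation: [0.995, 1.329, -0.995]
contact_force: [2.0, -1.7, -0.6]
gripper_width: 0.0004
time_s: 5.05
tcp_pos: [0.6901, -0.1163, 0.0336]
orientation: [0.837, 1.404, -0.836]
contact_force: [-0.3, -0.9, -0.3]
gripper_width: 0.0001
```

```bash
python3 -m handwheel '[[[0,0,0.07],[-0.4,1.05,0],0],[[0,0,0.07],[-0.5,1.0,0],0],[[0,0,0.07],[-0.55,1.0,0],0],[[0,0,0.07],[-0.65,0.95,0],0],[[0,0,0.07],[-0.7,0.9,0],0]]'
python3 -m handwheel '[[[0,0,0.07],[-0.75,0.85,0],0],[[0,0,0.07],[-0.8,0.8,0],0],[[0,0,0.07],[-0.85,0.75,0],0],[[0,0,0.07],[-0.9,0.65,0],0],[[0,0,0],[0,0,0],0]]'
python3 - <<'E'
from bench import vision
import cv2
d=vision.snapshot("scene"); cv2.imwrite("pics/s2.png",cv2.resize(d["pixels"][130:290,140:350],None,fx=3.6,fy=3.6,interpolation=cv2.INTER_CUBIC))
for c in("scene","top"):
  if c=="top": vision.snapshot(c)
  for q in("leg_toe","leg_edge"):print(c,q,vision.landmark_of(c,q)[:1])
E
```

```text
time_s: 5.55
tcp_pos: [0.6633, -0.0692, 0.0338]
orientation: [0.568, 1.492, -0.568]
contact_force: [2.9, 0.3, -0.4]
gripper_width: -0.0002
time_s: 6.05
tcp_pos: [0.6287, -0.0378, 0.0336]
orientation: [0.351, 1.543, -0.351]
contact_force: [-0.4, 0.0, -0.0]
gripper_width: 0.0001
scene leg_toe [{'location': [0.6161, -0.0109, 0.03], 'confidence': 0.69}]
scene leg_edge [{'location': [0.6308, -0.0062, 0.0204], 'confidence': 0.64}]
top leg_toe [{'location': [0.6221, -0.0097, 0.0271], 'confidence': 0.76}]
top leg_edge [{'location': [0.6287, -0.018, 0.0176], 'confidence': 0.71}]
```

View pics/s2.png

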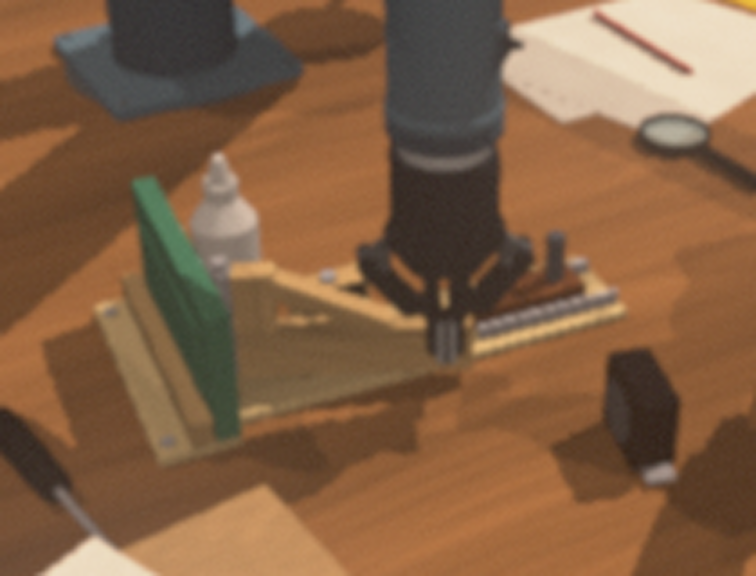

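```bash
python3 -m handwheel '[[[0,0,0.07],[-0.95,0.6,0],0],[[0,0,0.07],[-1.0,0.55,0],0],[[0,0,0.07],[-1.0,0.45,0],0],[[0,0,0],[0,0,0],0]]'
python3 -m handwheel '[[[0,0,0.04],[-0.5,0.15,0],0],[[0,0,0.02],[-0.25,0.05,0],0],[[0,0,0],[0,0,0],0]]'
```

```text
time_s: 6.75
tcp_pos: [0.599, -0.0222, 0.0333]
orientation: [0.187, 1.564, -0.187]
contact_force: [-0.4, 0.3, 1.4]
gripper_width: -0.0001
time_s: 7.05
tcp_pos: [0.5927, -0.0205, 0.0335]
orientation: [0.141, 1.566, -0.141]
contact_force: [0.8, 0.9, 0.6]
gripper_width: -0.0002
```

```bash
python3 -m handwheel '[[[0,0,0.02],[-0.25,0.05,0],0],[[0,0,0.02],[-0.25,0.05,0],0],[[0,0,0.02],[-0.25,0.05,0],0],[[0,0,0],[0,0,0],0]]'
python3 -m handwheel '[[[0,0,0.01],[-0.1,0.0,0],0],[[0,0,0],[0,0,0],0]]'
python3 -m handwheel '[[[0,0,0.01],[-0.1,0.0,0],0],[[0,0,0],[0,0,0],0]]'
```

```text
time_s: 7.45
tcp_pos: [0.5842, -0.0188, 0.0333]
orientation: [0.092, 1.569, -0.092]
contact_force: [1.5, 0.1, 0.5]
gripper_width: -0.0001
time_s: 7.65
tcp_pos: [0.5836, -0.0189, 0.0333]
orientation: [0.084, 1.569, -0.084]
contact_force: [2.1, 1.3, 0.3]
gripper_width: 0.0003
time_s: 7.85
tcp_pos: [0.5826, -0.0189, 0.0333]
orientation: [0.077, 1.57, -0.076]
contact_force: [1.9, -0.0, 1.0]
gripper_width: -0.0002
```

```bash
for i in 1; do python3 -m handwheel '[[[0,0,0.01],[-0.1,0.0,0],0],[[0,0,0],[0,0,0],0]]'; done
python3 -m handwheel '[[[0,0,0.01],[-0.1,0.0,0],0],[[0,0,0],[0,0,0],0]]'
python3 -m handwheel '[[[0,0,0.01],[-0.1,0.0,0],0],[[0,0,0],[0,0,0],0]]'
```

```text
time_s: 8.05
tcp_pos: [0.5816, -0.0189, 0.0333]
orientation: [0.069, 1.57, -0.069]
contact_force: [2.1, 1.2, 0.5]
gripper_width: 0.0001
time_s: 8.25
tcp_pos: [0.5805, -0.0189, 0.0333]
orientation: [0.061, 1.57, -0.061]
contact_force: [1.8, -0.1, 0.8]
gripper_width: 0.0001
time_s: 8.45
tcp_pos: [0.5795, -0.0189, 0.0333]
orientation: [0.053, 1.57, -0.053]
contact_force: [2.1, 0.6, -0.3]
gripper_width: 0.0003
```

```bash
python3 -m handwheel '[[[0,0,0.005],[-0.1,0.0,0],0],[[0,0,0],[0,0,0],0]]'
python3 -m handwheel '[[[0,0,0.005],[-0.1,0.0,0],0],[[0,0,0],[0,0,0],0]]'
python3 -m handwheel '[[[0,0,0.0],[-0.05,0.0,0],0],[[0,0,0],[0,0,0],0]]'
```

```text
time_s: 8.65
tcp_pos: [0.5785, -0.0189, 0.0333]
orientation: [0.049, 1.57, -0.049]
contact_force: [1.5, 1.5, 0.3]
gripper_width: 0.0002
time_s: 8.85
tcp_pos: [0.5775, -0.0189, 0.0333]
orientation: [0.045, 1.57, -0.045]
contact_force: [2.2, 0.2, 1.1]
gripper_width: -0.0
time_s: 9.05
tcp_pos: [0.5772, -0.0189, 0.0333]
orientation: [0.045, 1.57, -0.045]
contact_force: [1.9, 1.2, 1.0]
gripper_width: -0.0001
```

```bash
python3 -m handwheel '[[[0,0,0.005],[-0.1,0.0,0],0],[[0,0,0],[0,0,0],0]]'
python3 -m handwheel '[[[0,0,0.005],[-0.1,0.0,0],0],[[0,0,0],[0,0,0],0]]'
python3 -m handwheel '[[[0,0,0.005],[-0.1,0.0,0],0],[[0,0,0],[0,0,0],0]]'
python3 -m handwheel '[[[0,0,0.0],[-0.05,0.0,0],0],[[0,0,0],[0,0,0],0]]'
```

```text
time_s: 9.25
tcp_pos: [0.5761, -0.0189, 0.0333]
orientation: [0.041, 1.571, -0.041]
contact_force: [1.4, 0.8, 0.4]
gripper_width: 0.0004
time_s: 9.45
tcp_pos: [0.575, -0.0189, 0.0333]
orientation: [0.037, 1.571, -0.037]
contact_force: [1.4, 1.5, 0.4]
gripper_width: 0.0001
time_s: 9.65
tcp_pos: [0.5741, -0.0189, 0.0333]
orientation: [0.033, 1.571, -0.033]
contact_force: [1.3, 0.2, 1.0]
gripper_width: -0.0003
time_s: 9.85
tcp_pos: [0.5736, -0.0189, 0.0333]
orientation: [0.034, 1.571, -0.034]
contact_force: [1.5, 0.4, 0.6]
gripper_width: 0.0002
```

```bash
python3 -m handwheel '[[[0,0,0],[-0.1,0.0,0],0],[[0,0,0],[0,0,0],0]]'
python3 -m handwheel '[[[0,0,0],[-0.1,0.0,0],0],[[0,0,0],[0,0,0],0]]'
python3 -m handwheel '[[[0,0,0],[-0.05,0.0,0],0],[[0,0,0],[0,0,0],0]]'
python3 -m handwheel '[[[0,0,0.0],[-0.05,0.0,0],0],[[0,0,0],[0,0,0],0]]'
```

```text
time_s: 10.05
tcp_pos: [0.5726, -0.0189, 0.0333]
orientation: [0.034, 1.571, -0.034]
contact_force: [2.2, 1.1, -0.1]
gripper_width: -0.0
time_s: 10.25
tcp_pos: [0.5715, -0.0189, 0.0333]
orientation: [0.034, 1.571, -0.034]
contact_force: [0.9, 1.5, 0.4]
gripper_width: -0.0005
time_s: 10.45
tcp_pos: [0.5711, -0.0189, 0.0333]
orientation: [0.034, 1.571, -0.034]
contact_force: [1.7, 1.3, 0.3]
gripper_width: 0.0001
time_s: 10.65
tcp_pos: [0.5707, -0.0189, 0.0333]
orientation: [0.034, 1.571, -0.034]
contact_force: [1.4, 1.0, 1.2]
gripper_width: 0.0001
```

```bash
python3 -m handwheel '[[[0,0,0],[-0.07,0.0,0],0],[[0,0,0],[0,0,0],0]]'|grep -E 'tcp|force'
python3 -m handwheel '[[[0,0,0],[-0.07,0.0,0],0],[[0,0,0],[0,0,0],0]]'|grep -E 'tcp|force'
python3 -m handwheel '[[[0,0,0],[-0.05,0.0,0],0],[[0,0,0],[0,0,0],0]]'|grep -E 'tcp|force'
python3 -m handwheel '[[[0,0,0.0],[-0.05,0.0,0],0],[[0,0,0],[0,0,0],0]]'|grep -E 'tcp|force'
python3 - <<'E'
from bench import vision
import cv2
d=vision.snapshot("top"); cv2.imwrite("pics/t3.png",cv2.resize(d["pixels"][130:270,190:360],None,fx=4.5,fy=4.2,interpolation=cv2.INTER_CUBIC))
for c in("scene","top"):
  if c=="scene": vision.snapshot(c)
  for q in("leg_toe","leg_edge","wedge_knob"):print(c,q,vision.landmark_of(c,q)[:1])
E
```

```text
tcp_pos: [0.5699, -0.0189, 0.0333]
contact_force: [1.4, 0.2, 0.4]
tcp_pos: [0.5692, -0.0189, 0.0333]
contact_force: [1.7, 1.0, 1.1]
tcp_pos: [0.5687, -0.0189, 0.0333]
contact_force: [2.7, 1.0, -0.1]
tcp_pos: [0.5687, -0.0189, 0.0334]
contact_force: [3.3, 1.3, -0.5]
scene leg_toe [{'location': [0.5518, 0.01, 0.0308], 'confidence': 0.6}]
scene leg_edge [{'location': [0.5633, 0.0167, 0.0177], 'confidence': 0.92}]
scene wedge_knob [{'location': [0.5856, 0.088, 0.0746], 'confidence': 0.59}]
top leg_toe [{'location': [0.5499, 0.0102, 0.0315], 'confidence': 0.78}]
top leg_edge [{'location': [0.5624, 0.0067, 0.016], 'confidence': 0.63}]
top wedge_knob [{'location': [0.5826, 0.0867, 0.074], 'confidence': 0.42}]
```

View pics/t3.png

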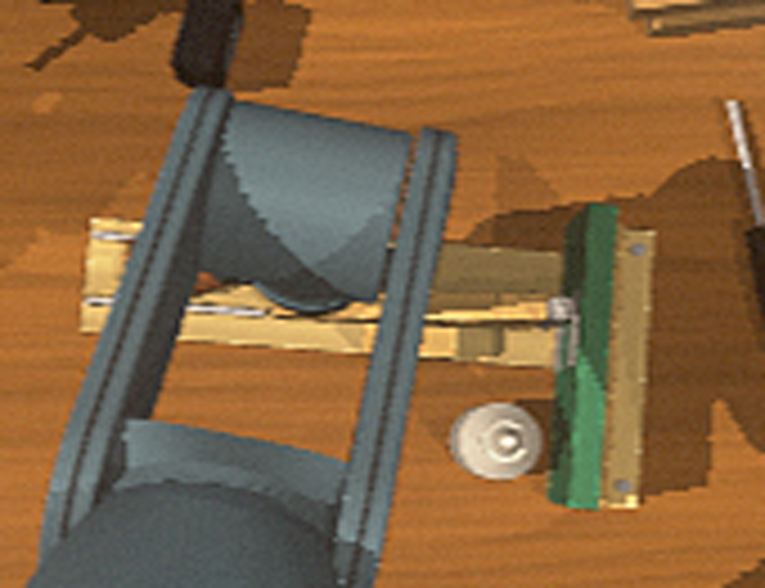

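```bash
python3 -m handwheel '[[[0,0,0],[-0.05,0.0,0],0],[[0,0,0],[0,0,0],0]]'|grep -E 'tcp|force'
python3 -m handwheel '[[[0,0,0],[-0.05,0.0,0],0],[[0,0,0],[0,0,0],0]]'|grep -E 'tcp|force'
```

```text
tcp_pos: [0.5686, -0.0189, 0.0334]
contact_force: [5.9, 1.9, -3.8]
tcp_pos: [0.5686, -0.0189, 0.0334]
contact_force: [7.1, 1.9, -3.2]
```

```bash
python3 -m handwheel '[[[0,0,0],[-0.06,0.0,0],0],[[0,0,0],[0,0,0],0],[[0,0,0],[0,0,0],0]]'|grep -E 'tcp|force'
python3 -m handwheel '[[[0,0,0],[0,0,0],0],[[0,0,0],[0,0,0],0]]'|grep -E 'tcp|force'
```

```text
tcp_pos: [0.5686, -0.0189, 0.0335]
contact_force: [9.0, 2.4, -5.3]
tcp_pos: [0.5686, -0.0189, 0.0335]
contact_force: [8.9, 2.5, -5.9]
```

```bash
python3 -m handwheel '[[[0,0,0],[-0.03,0.0,0],0],[[0,0,0],[0,0,0],0],[[0,0,0],[0,0,0],0],[[0,0,0],[0,0,0],0],[[0,0,0],[0,0,0],0]]'|grep -E 'tcp|force'
python3 -m handwheel '[[[0,0,0],[0,0,0],0],[[0,0,0],[0,0,0],0],[[0,0,0],[0,0,0],0],[[0,0,0],[0,0,0],0],[[0,0,0],[0,0,0],0]]'|grep -E 'tcp|force'
python3 -m handwheel '[[[0,0,0],[0,0,0],0],[[0,0,0],[0,0,0],0],[[0,0,0],[0,0,0],0],[[0,0,0],[0,0,0],0]]'|grep -E 'tcp|force'
```

```text
tcp_pos: [0.5686, -0.0189, 0.0335]
contact_force: [8.8, 3.3, -6.3]
tcp_pos: [0.5686, -0.019, 0.0335]
contact_force: [9.9, 2.6, -5.3]
tcp_pos: [0.5686, -0.0189, 0.0335]
contact_force: [10.0, 2.8, -6.1]
```

```bash
python3 -m handwheel '[[[0,0,0],[0.5,0,0],0],[[0,0,0],[1.5,0,0],0],[[0,0,0],[2.3,0,0],0],[[0,0,0],[0,0,3.5],0],[[0,0,0],[0,0,3.5],0]]'|grep -E 'tcp|force'
python3 -m handwheel '[[[0,0,0],[0,0,3.5],0],[[0,0,-0.137],[0,1.6,0],0],[[0,0,-0.137],[0,1.6,0],0],[[0,0,-0.137],[0,1.6,0],0],[[0,0,-0.137],[0,1.6,0],0]]'|grep -E 'tcp|force'
python3 -m handwheel '[[[0,0,-0.137],[0,1.6,0],0],[[0,0,-0.137],[0,1.6,0],0],[[0,0,-0.137],[0,1.6,0],0],[[0,0,-0.137],[0,1.6,0],0],[[0,0,-0.137],[0,1.6,0],0]]'|grep -E 'tcp|force'
python3 -m handwheel '[[[0,0,-0.137],[0,1,0],0],[[0,0,-0.137],[0,0,0],0],[[0,0,-0.137],[0,0,0],0],[[0,0,0],[0,0,0],0]]'
python3 - <<'E'
from bench import vision,ctrl
from scipy.spatial.transform import Rotation as R
import numpy as np
M=R.from_rotvec(ctrl.read_state()['orientation']).as_matrix();print(M.round(3), 'tool y yaw',np.arctan2(M[1,1],M[0,1]))
for c in("scene","top"):
  vision.snapshot(c)
  for q in("leg_toe","leg_edge","wedge_knob"):print(c,q,vision.landmark_of(c,q)[:1])
E
```

```text
tcp_pos: [0.6072, -0.0189, 0.1016]
contact_force: [-0.5, 0.4, 0.0]
tcp_pos: [0.6078, 0.0453, 0.1378]
contact_force: [0.6, 0.2, 0.5]
tcp_pos: [0.6078, 0.1252, 0.1377]
contact_force: [0.3, 0.0, 0.1]
time_s: 16.05
tcp_pos: [0.608, 0.1348, 0.1377]
orientation: [1.292, 1.153, -1.298]
contact_force: [0.6, 0.1, 0.5]
gripper_width: 0.0001
[[-0.003  0.993 -0.117]
 [-0.001 -0.117 -0.993]
 [-1.    -0.003  0.001]] tool y yaw -0.11685403955616873
scene leg_toe [{'location': [0.549, 0.0109, 0.0297], 'confidence': 0.67}]
scene leg_edge [{'location': [0.5621, 0.0158, 0.0223], 'confidence': 0.73}]
scene wedge_knob [{'location': [0.5853, 0.0856, 0.0732], 'confidence': 0.68}]
top leg_toe [{'location': [0.5535, 0.0114, 0.027], 'confidence': 0.72}]
top leg_edge [{'location': [0.5623, 0.0075, 0.0144], 'confidence': 0.82}]
top wedge_knob [{'location': [0.5775, 0.0889, 0.0717], 'confidence': 0.9}]
```

```bash
python3 -m handwheel '[[[0,0,0],[-2.1,0,0],0],[[0,0,0],[0,0,-3.3],0],[[0,0,0],[0,0,-3.3],0],[[0,0,0],[0,0,-3.3],0],[[0,0,0],[0,0,0],0]]'|grep -E 'tcp|force'
python3 -m handwheel '[[[0,0,0],[-0.1,-0.8,0],0],[[0,0,0],[-0.1,-0.8,0],0],[[0,0,0],[0,0,0],0]]'|grep -E 'tcp|force'
python3 - <<'E'
from bench import vision
import cv2
d=vision.snapshot("scene"); cv2.imwrite("pics/s4.png",cv2.resize(d["pixels"][130:290,140:350],None,fx=3.6,fy=3.6,interpolation=cv2.INTER_CUBIC))
E
```

```text
tcp_pos: [0.5846, 0.1348, 0.0349]
contact_force: [-0.3, 0.4, -0.3]
tcp_pos: [0.5878, 0.1178, 0.0414]
contact_force: [0.6, 0.2, -0.5]
```

View pics/s4.png

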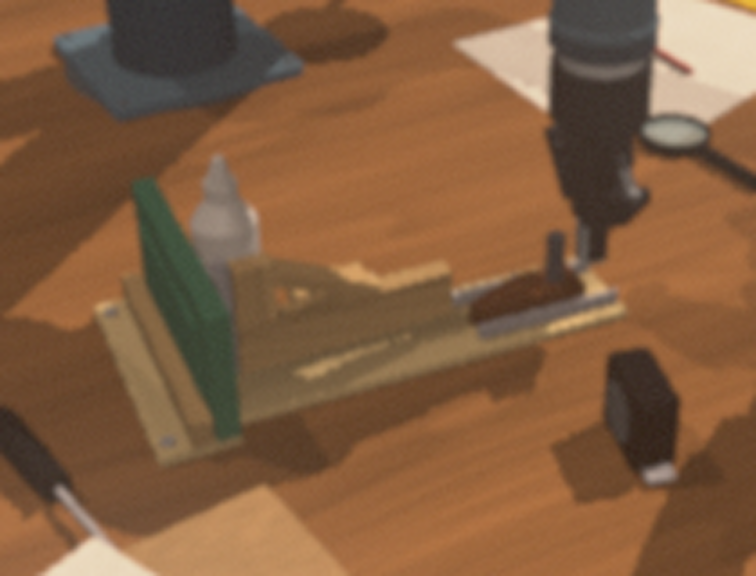

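```bash
python3 -m handwheel '[[[0,0,0],[-0.4,-0.5,-0.3],0],[[0,0,0],[0,-0.3,0],0],[[0,0,0],[0,0,0],0]]'|grep -E 'tcp|force'
python3 -m handwheel '[[[0,0,0],[-0.02,-0.2,0],0],[[0,0,0],[-0.02,-0.2,0],0],[[0,0,0],[0,0,0],0]]'|grep -E 'tcp|force'
python3 -m handwheel '[[[0,0,0],[-0.02,-0.2,0],0],[[0,0,0],[-0.02,-0.2,0],0],[[0,0,0],[0,0,0],0]]'|grep -E 'tcp|force'
```

```text
tcp_pos: [0.5822, 0.1107, 0.0365]
contact_force: [0.1, -0.1, -0.4]
tcp_pos: [0.5821, 0.107, 0.0363]
contact_force: [-0.5, 0.7, -0.1]
tcp_pos: [0.5816, 0.1032, 0.0363]
contact_force: [-0.4, 2.3, 0.6]
```

```bash
python3 -m handwheel '[[[0,0,0],[-0.02,-0.2,0],0],[[0,0,0],[-0.02,-0.2,0],0],[[0,0,0],[-0.02,-0.2,0],0],[[0,0,0],[-0.02,-0.2,0],0],[[0,0,0],[0,0,0],0]]'|grep -E 'tcp|force'
python3 -m handwheel '[[[0,0,0],[-0.01,-0.1,0],0],[[0,0,0],[-0.01,-0.1,0],0],[[0,0,0],[0,0,0],0]]'|grep -E 'tcp|force'
python3 -m handwheel '[[[0,0,0],[-0.01,-0.1,0],0],[[0,0,0],[-0.01,-0.1,0],0],[[0,0,0],[0,0,0],0]]'|grep -E 'tcp|force'
```

```text
tcp_pos: [0.5807, 0.0947, 0.0363]
contact_force: [0.9, 1.9, 0.5]
tcp_pos: [0.5805, 0.093, 0.0363]
contact_force: [0.7, 1.7, 0.7]
tcp_pos: [0.5803, 0.091, 0.0363]
contact_force: [0.0, 2.7, 0.9]
```

```bash
python3 -m handwheel '[[[0,0,0],[-0.01,-0.1,0],0],[[0,0,0],[-0.01,-0.1,0],0],[[0,0,0],[0,0,0],0]]'|grep -E 'tcp|force'
python3 -m handwheel '[[[0,0,0],[-0.01,-0.1,0],0],[[0,0,0],[-0.01,-0.1,0],0],[[0,0,0],[0,0,0],0]]'|grep -E 'tcp|force'
```

```text
tcp_pos: [0.5802, 0.0889, 0.0363]
contact_force: [-0.7, 1.7, 0.1]
tcp_pos: [0.58, 0.0869, 0.0363]
contact_force: [-0.0, 2.6, 0.3]
```

```bash
python3 -m handwheel '[[[0,0,0],[-0.01,-0.1,0],0],[[0,0,0],[-0.01,-0.1,0],0],[[0,0,0],[0,0,0],0]]'|grep -E 'tcp|force'
python3 -m handwheel '[[[0,0,0],[-0.01,-0.1,0],0],[[0,0,0],[0,0,0],0]]'|grep -E 'tcp|force'
python3 -m handwheel '[[[0,0,0],[-0.01,-0.1,0],0],[[0,0,0],[0,0,0],0]]'|grep -E 'tcp|force'
```

```text
tcp_pos: [0.5797, 0.0849, 0.0363]
contact_force: [-0.6, 2.8, 0.1]
tcp_pos: [0.5796, 0.084, 0.0363]
contact_force: [-0.9, 2.0, 0.9]
tcp_pos: [0.5795, 0.083, 0.0363]
contact_force: [-0.1, 2.0, 0.1]
```

```bash
python3 -m handwheel '[[[0,0,0],[-0.01,-0.1,0],0],[[0,0,0],[0,0,0],0]]'|grep -E 'tcp|force'
python3 -m handwheel '[[[0,0,0],[-0.01,-0.1,0],0],[[0,0,0],[0,0,0],0]]'|grep -E 'tcp|force'
```

```text
tcp_pos: [0.5794, 0.082, 0.0363]
contact_force: [-0.9, 2.0, 0.9]
tcp_pos: [0.5793, 0.081, 0.0363]
contact_force: [-1.8, 2.7, 1.1]
```

```bash
python3 -m handwheel '[[[0,0,0],[-0.01,-0.1,0],0],[[0,0,0],[0,0,0],0]]'|grep -E 'tcp|force'
python3 -m handwheel '[[[0,0,0],[-0.01,-0.1,0],0],[[0,0,0],[0,0,0],0]]'|grep -E 'tcp|force'
```

```text
tcp_pos: [0.5792, 0.08, 0.0363]
contact_force: [-1.6, 2.1, -0.4]
tcp_pos: [0.5791, 0.079, 0.0362]
contact_force: [-0.8, 2.6, 0.9]
```

```bash
python3 -m handwheel '[[[0,0,0],[-0.01,-0.1,0],0],[[0,0,0],[-0.01,-0.1,0],0],[[0,0,0],[0,0,0],0]]'|grep -E 'tcp|force'
python3 -m handwheel '[[[0,0,0],[-0.01,-0.1,0],0],[[0,0,0],[0,0,0],0]]'|grep -E 'tcp|force'
```

```text
tcp_pos: [0.5789, 0.0769, 0.0363]
contact_force: [-0.1, 2.2, 0.5]
tcp_pos: [0.5788, 0.076, 0.0363]
contact_force: [-1.2, 1.6, 0.4]
```

```bash
python3 -m handwheel '[[[0,0,0],[-0.01,-0.1,0],0],[[0,0,0],[-0.01,-0.1,0],0],[[0,0,0],[0,0,0],0]]'|grep -E 'tcp|force'
python3 -m handwheel '[[[0,0,0],[-0.01,-0.1,0],0],[[0,0,0],[0,0,0],0]]'|grep -E 'tcp|force'
```

```text
tcp_pos: [0.5787, 0.074, 0.0363]
contact_force: [-0.9, 1.9, 0.1]
tcp_pos: [0.5786, 0.073, 0.0363]
contact_force: [-1.0, 3.1, -0.3]
```

```bash
python3 -m handwheel '[[[0,0,0],[-0.01,-0.1,0],0],[[0,0,0],[0,0,0],0]]'|grep -E 'tcp|force'
python3 -m handwheel '[[[0,0,0],[-0.01,-0.1,0],0],[[0,0,0],[0,0,0],0]]'|grep -E 'tcp|force'
```

```text
tcp_pos: [0.5784, 0.072, 0.0363]
contact_force: [-2.0, 1.9, -0.6]
tcp_pos: [0.5784, 0.071, 0.0363]
contact_force: [-1.4, 1.6, -0.4]
```

```bash
python3 -m handwheel '[[[0,0,0],[-0.01,-0.1,0],0],[[0,0,0],[0,0,0],0]]'|grep -E 'tcp|force'
python3 -m handwheel '[[[0,0,0],[-0.01,-0.1,0],0],[[0,0,0],[0,0,0],0]]'|grep -E 'tcp|force'
```

```text
tcp_pos: [0.5782, 0.07, 0.0363]
contact_force: [-1.6, 1.7, -0.6]
tcp_pos: [0.5782, 0.069, 0.0363]
contact_force: [-1.9, 2.6, -0.4]
```

```bash
python3 -m handwheel '[[[0,0,0],[-0.01,-0.1,0],0],[[0,0,0],[0,0,0],0]]'|grep -E 'tcp|force'
python3 -m handwheel '[[[0,0,0],[-0.01,-0.1,0],0],[[0,0,0],[0,0,0],0]]'|grep -E 'tcp|force'
```

```text
tcp_pos: [0.5781, 0.068, 0.0363]
contact_force: [-1.8, 2.3, 0.1]
tcp_pos: [0.578, 0.067, 0.0363]
contact_force: [-0.8, 1.9, -0.7]
```

```bash
python3 -m handwheel '[[[0,0,0],[-0.01,-0.1,0],0],[[0,0,0],[0,0,0],0]]'|grep -E 'tcp|force'
python3 -m handwheel '[[[0,0,0],[0,-0.05,0],0],[[0,0,0],[0,0,0],0]]'|grep -E 'tcp|force'
```

```text
tcp_pos: [0.5779, 0.066, 0.0363]
contact_force: [-0.5, 1.9, -0.6]
tcp_pos: [0.5779, 0.0656, 0.0363]
contact_force: [-1.7, 1.9, 0.3]
```

```bash
python3 -m handwheel '[[[0,0,0],[-0.01,-0.1,0],0],[[0,0,0],[0,0,0],0]]'|grep -E 'tcp|force'
python3 -m handwheel '[[[0,0,0],[0,-0.05,0],0],[[0,0,0],[0,0,0],0]]'|grep -E 'tcp|force'
python3 -m handwheel '[[[0,0,0],[0,-0.05,0],0],[[0,0,0],[0,0,0],0]]'|grep -E 'tcp|force'
python3 - <<'E'
from bench import vision
import cv2
d=vision.snapshot("scene"); cv2.imwrite("pics/s5.png",cv2.resize(d["pixels"][170:260,200:330],None,fx=6,fy=6,interpolation=cv2.INTER_CUBIC))
for q in("leg_toe","leg_edge","wedge_knob"):print(q,vision.landmark_of("scene",q)[:1])
E
```

```text
tcp_pos: [0.5778, 0.065, 0.0363]
contact_force: [-0.5, 5.1, -0.5]
tcp_pos: [0.5778, 0.0648, 0.0363]
contact_force: [-1.5, 6.6, -0.3]
tcp_pos: [0.5778, 0.0646, 0.0363]
contact_force: [-1.8, 7.4, -0.3]
leg_toe [{'location': [0.553, 0.0085, 0.0309], 'confidence': 0.78}]
leg_edge [{'location': [0.5649, 0.0141, 0.0182], 'confidence': 0.91}]
wedge_knob [{'location': [0.5775, 0.0415, 0.074], 'confidence': 0.77}]
```

View pics/s5.png

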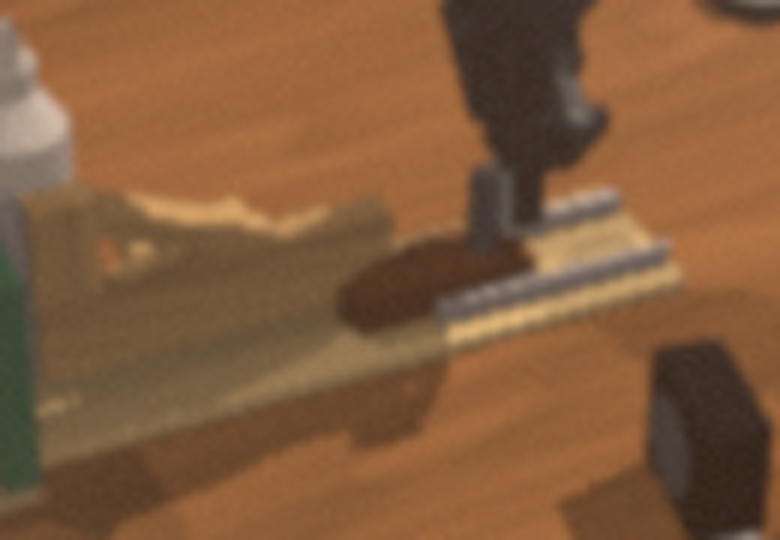

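```bash
python3 -m handwheel '[[[0,0,0],[0,-0.06,0],0],[[0,0,0],[0,0,0],0]]'|grep -E 'tcp|force'
python3 -m handwheel '[[[0,0,0],[0,-0.06,0],0],[[0,0,0],[0,0,0],0],[[0,0,0],[0,0,0],0]]'|grep -E 'tcp|force'
```

```text
tcp_pos: [0.5778, 0.0644, 0.0363]
contact_force: [-0.6, 8.5, -0.4]
tcp_pos: [0.5778, 0.0642, 0.0364]
contact_force: [-0.2, 10.6, -0.7]
```

```bash
python3 -m handwheel '[[[0,0,0],[0,-0.02,0],0],[[0,0,0],[0,0,0],0],[[0,0,0],[0,0,0],0],[[0,0,0],[0,0,0],0],[[0,0,0],[0,0,0],0]]'|grep -E 'tcp|force'
python3 -m handwheel '[[[0,0,0],[0,0,0],0],[[0,0,0],[0,0,0],0],[[0,0,0],[0,0,0],0],[[0,0,0],[0,0,0],0],[[0,0,0],[0,0,0],0]]'|grep -E 'tcp|force'
python3 -m handwheel '[[[0,0,0],[0.03,0.3,0],0],[[0,0,0],[0.1,1,0],0],[[0,0,0],[0.3,3,0],0],[[0,0,0],[0,0,3.5],0],[[0,0,0],[0,0,3.5],0]]'|grep -E 'tcp|force'
python3 -m handwheel '[[[0,0,0],[0,3.5,3],0],[[0,0,0],[0,3.5,0],0],[[0,0,0],[0,3.5,0],0],[[0,0,0],[0,0,0],0]]'
python3 - <<'E'
from bench import vision
import cv2
for c in("scene","top"):
  d=vision.snapshot(c)
  if c=="top": cv2.imwrite("pics/t6.png",cv2.resize(d["pixels"][130:270,190:360],None,fx=4.5,fy=4.2,interpolation=cv2.INTER_CUBIC))
  for q in("leg_toe","leg_edge","wedge_knob","glue","tape","screwdriver","fitbox","magnifier","offcut"):print(c,q,[x['location'] for x in vision.landmark_of(c,q)[:1]])
E
```

```text
tcp_pos: [0.5778, 0.0642, 0.0364]
contact_force: [-0.8, 11.4, -0.3]
tcp_pos: [0.5778, 0.0641, 0.0364]
contact_force: [-0.6, 10.8, -0.5]
tcp_pos: [0.5815, 0.1059, 0.1061]
contact_force: [1.0, 0.3, 0.5]
time_s: 27.2
tcp_pos: [0.5822, 0.2142, 0.137]
orientation: [1.294, 1.153, -1.289]
contact_force: [-0.2, -0.7, 0.4]
gripper_width: -0.0002
scene leg_toe [[0.5491, 0.0072, 0.0267]]
scene leg_edge [[0.5633, 0.0152, 0.0195]]
scene wedge_knob [[0.5785, 0.0438, 0.0736]]
scene glue []
scene tape [[0.7454, 0.0493, -0.0018]]
scene screwdriver [[0.6064, -0.3232, -0.0012]]
scene fitbox [[0.6747, 0.4387, -0.0022]]
scene magnifier [[0.4069, 0.3394, 0.001]]
scene offcut [[0.4139, -0.4358, -0.0004]]
top leg_toe []
top leg_edge [[0.5585, 0.0033, 0.0162]]
top wedge_knob []
top glue [[0.4536, -0.1341, 0.0015]]
top tape [[0.7444, 0.0483, 0.0011]]
top screwdriver [[0.602, -0.3225, -0.0029]]
top fitbox [[0.6028, -0.3222, 0.0005]]
top magnifier [[0.4069, 0.3439, 0.0017]]
top offcut [[0.4188, -0.4399, -0.0018]]
```

View pics/t6.png

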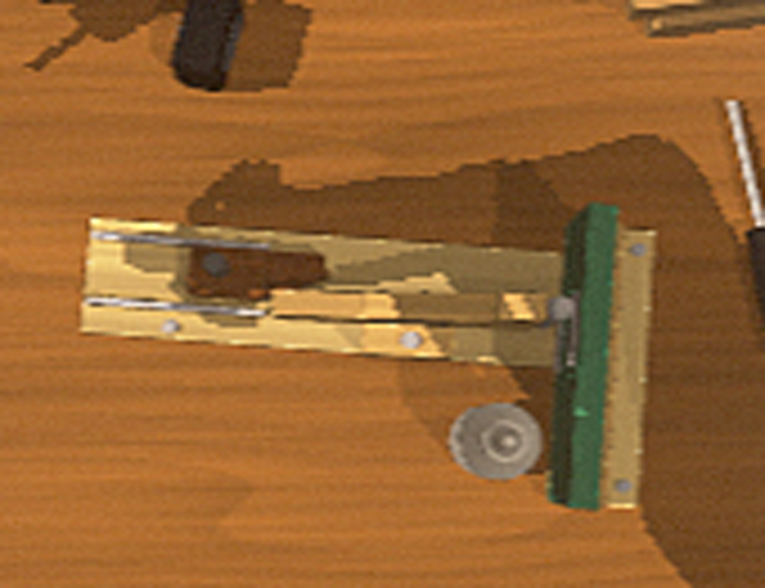

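The leg lies along the stop block (crop pixels about 272–550, 305). The wedge (190–325, 270) sits against its end, and its knob at (215, 264) has moved in. The gripper is clear and the bystanders have not moved.

```bash
python3 -c "
from bench import ctrl; print(ctrl.hand_in())"
```

```text
the job is handed in; nothing more can be done
None
```

The leg is against its stop, the wedge is locked on it, and I handed the job in at about 27 s with the gripper clear and reading no contact force.

- **Leg:** I pushed it with the closed fingers until it met the stop. I held it for about 2 s with 9–10 N along the push direction. Counting a 5–6 N downward drag on the fingers, the total force was 11–12 N.
- **Wedge:** I pushed it in by its knob. It bit after about 41 mm, inside the 14–44 mm range. I took it to about 11 N, held about 1 s, and backed off.
- **Force limit:** No force reading went above 12 N. Forces are only reported at the end of each call, so I can't rule out brief peaks in between.
- **Last checks:** After I let go, the scene camera put the leg toe and knob within about 4 mm of where they were while pressed, which is within its accuracy. The top picture shows the leg along the stop with the wedge against its end.
- **Bystanders:** All six were within about 5 mm of their starting readings.
- **Missed or wrong detections:** The top camera missed the toe and knob and mistook the screwdriver for the fittings box. The scene camera missed the glue bottle. For each of these except the toe and knob, the other camera gave a good reading. For the toe and knob I relied on the scene camera and the picture.

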